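# Send the stamped crate to dispatch

## Task

Two identical welded steel crates stand on the welding bench, and one of them has the inspector's stamp (a black ring with a cross in it) on its underside. Tip each crate over towards the robot so that it lies on its near wall and shows its underside, then push the stamped one sideways onto the white dispatch line until its middle is over the painted band, leaving it lying on that wall, and leave the other crate lying off the line. Only push with the fingers: do not lift or carry a crate, and do not disturb the other things on the bench.

Things in the scene. Friction and masses are not known exactly. Their poses are not given: they have to be found in the camera images.
- crate_1: welded sheet-steel open-topped crate, 90 mm deep (its x), 120 wide (y), 140 tall (z), walls 4, about 0.5 kg, empty; starts upright on either side, x roughly away from the robot. Origin: centre of the box. Pushed robotwards near the top of its far wall it pivots on its near bottom edge, past 35 to 40 degrees falls onto its near wall: x then points up, underside faces away from the robot, origin 45 mm up
- crate_2: welded sheet-steel open-topped crate, 90 mm deep (its x), 120 wide (y), 140 tall (z), walls 4, about 0.5 kg, empty; starts upright on either side, x roughly away from the robot. Origin: centre of the box. Looks the same as crate_1 and tips the same way; the two differ only by the stamp beneath one of them
- stamp (a point): the inspector's stamp, a black ring 66 mm across with a cross in it, at the centre of the underside of one of the crates (70 mm below that crate's centre, along its z); hidden until that crate is tipped
- line: the dispatch line: a flat white painted band on the bench, 60 mm wide (y) and 340 mm long (x), leading away from the robot between the crates to a low fixed roller track 200 mm wide and 50 mm high that begins 255 mm beyond the origin. Origin: centre of the band; x along the band, away from the robot
- jar: small closed steel jar, 50 mm across and 70 mm tall, standing beside the dispatch line, to be left alone; origin on its underside or lower edge
- magnet: dark steel welding magnet, about 60 x 22 x 60 mm, standing beside the dispatch line, to be left alone; origin on its underside or lower edge
- brush: flat brush with a wooden handle lying at the left side of the bench, to be left alone; origin on its underside or lower edge
- hammer: hammer lying at the right side of the bench, to be left alone; origin on its underside or lower edge
- can: spray can, 60 mm across, 160 mm tall, standing at the near right, to be left alone; origin on its underside or lower edge
- clamp: steel C-clamp lying flat at the near left, to be left alone; origin on its underside or lower edge
There are look-alikes about, which are no part of the job. Leave any blue look-alike of the crate_2 alone.

How it is judged:
By the outcome, as a careful person would: the job done as asked, in the order asked, and still so for the second after the job is handed in, with the robot touching nothing.
It also fails if it takes over 67 s, if anything falls off the work surface, if the arm or the gripper's body presses on something with over 40 N, if the wrist force passes 120 N, or if a joint passes its speed limit or range.

## Robot

A 7-joint arm with a two-finger parallel gripper is mounted at the origin on the work surface. World frame = base frame: x ahead of the robot, y to its left, z up, the work surface at z = 0. Lengths are in m, angles in rad, forces in N, time in s.
With the tool pointing down it reaches from about 0.4 to 0.75 m from the base axis. Payload 19.5 kg.
Tool frame: the origin (TCP) lies between the finger pads; the fingertips stand robot.tip_reach ahead of it and the grasp point (between the pads) lies 5 mm behind it (robot.tip_reach is the distance from the TCP to the fingertips, in m); z points along the fingers, x is the direction in which the jaws open and shut, and the axes are right-handed (so a half turn about z gives the same grasp; the last joint's range is limited). The gripper opens to 85 mm and grips with 20 to 120 N. Pads are 22 mm wide; open, the fingers measure 114 mm over their backs; the gripper's body (76 mm by 85 mm) begins 54 mm behind the grasp point. The pads swing forward as they close: fully open they stand 13 mm farther back than shut.
Start: joints at [-1.39, 0.707, -0.028, 1.485, 0.022, 0.951, -0.075], TCP at [0.127, 0.561, 0.245] pointing down, gripper open.
Joint ranges: [-2.71, 2.71], [-0.32, 2.16], [-1.57, 1.52], [0, 2.45], [-1.46, 4.6], [0, 2.02], [-2.83, 2.83]. Speed limits (rad/s): [1.89, 1.89, 2.57, 2.57, 3.01, 3.01, 3.01].

## Interface

Orientations are given as a unit quaternion [x, y, z, w].
In Python, from bench import readout, imaging, robot gives the robot as it stands. The module is installed in compiled form; this text tells all that it offers.
- The arm moves only by the tool drive_tool, never from a script. Its argument "deltas" is a list of rows, each a list of 2 entries, a list of its own where there are three numbers: the shift along the tool's x, y, z in cm, then the turn, a rotation vector about the tool's x, y, z in units of 10 degrees (1.0 is 10 degrees). A call has exactly 5 rows; each row is the pose to reach, as a shift and turn from the pose measured when the call began, along the tool's axes at that moment; what a row does not reach only later rows make up. A row lasts 1/8 s, in which the tool goes at most 62.5 mm and 10.7 degrees, less where a joint would pass 70% of its speed; a pose out of reach is approached as far as the arm can. A call with a gripper value outside its range is refused whole. "jaw" is the opening in per cent of the stroke, from 0 (shut) to 100 (fully open), set as the call begins (left out, the last holds). The fingers move at their own pace and stop on an object; the grip force is fixed at half the most. Time passes only in rows, so rows that repeat a pose let the fingers close, or fill a call up. It gives the time, the measured TCP pose, the force and the opening at its end, in the units of the state.
- readout.get_obs(): the state, without advancing time (a new reading comes with each control period).
- imaging.camera(name): name is "scene" or "side" or "wrist"; returns the picture (480x640x3 uint8, red, green, blue); there is no depth.
- imaging.camera_params(name): a dict with "fx", "fy", "cx", "cy" (pixels), "world_from_camera" (4x4, takes a point from camera to world coordinates); the wrist camera has in their place "T_tool_cam" (4x4, takes a point from camera to tool coordinates, whose origin is the TCP and whose axes are the tool frame's). Camera axes: x right, y down, z forward; pixel columns grow to the right and rows downward; lengths in m; the calibration is good to about 2 mm. The wrist camera is an equidistant fisheye: a pixel r from the principal point sees the ray r / f radians off the axis. A picture is of the moment at which its call begins: read the wrist's pose just before it. camera_params takes no time and is no camera call.
- robot.sign_off(): hands the job in, once; it reports no verdict.
The state is a dict: "clock": time; "q": joint angles; "qvel": joint speeds; "tau": joint torques, N m; "tcp_pos": TCP position; "orientation": TCP orientation; "wrist_force": force on the tool from outside, world axes, zero at the start; "moment": the same for the moment, N m; "opening": finger opening in m.
Only numpy, scipy, OpenCV 4.12 (cv2) and the standard library are available. Lean on these libraries where they do the work, as an engineer would, in place of code of your own. Each camera call takes 0.05 s, during which the arm holds its last target.

## Working session

There is one attempt and no reset: what is moved stays moved. The work goes in short steps, Python scripts to look and compute and a tool call to move; the robot and the scene stay as the last step left them, time stands still between calls to the robot, and variables do not carry over. Pictures are saved under pics/ and viewed, and the job is handed in when it is done.

Besides the shell and the picture viewer there is one more tool, called as name(argument=value, ...) on one line, values as JSON. drive_tool: Moves the arm, as the interface text tells. Its arguments: {"type":"object","properties":{"deltas":{"type":"array","items":{"type":"array"}},"jaw":{"type":"number"}},"required":["deltas"]}

```bash
mkdir -p pics
python3 - <<'E'
from bench import readout, imaging, robot
import cv2,numpy as np
o=readout.get_obs();print({k:np.round(v,3).tolist() for k,v in o.items()},robot.tip_reach)
for n in("scene","side"):
    cv2.imwrite(f"pics/{n}0.png",imaging.camera(n)[:,:,::-1]);p=imaging.camera_params(n);print(n,p['fx'],p['fy'],p['cx'],p['cy'],np.round(p['world_from_camera'],3).tolist())
print(np.round(imaging.camera_params("wrist")['T_tool_cam'],3).tolist())
E
```

```text
{'clock': 0.0, 'q': [-1.39, 0.707, -0.028, 1.485, 0.022, 0.951, -0.076], 'qvel': [0.001, 0.001, -0.001, -0.001, 0.001, -0.001, -0.001], 'tau': [-0.0, -88.322, 1.235, -23.617, 0.017, 0.006, 0.0], 'tcp_pos': [0.127, 0.561, 0.245], 'orientation': [0.781, 0.624, -0.0, 0.0], 'wrist_force': [-0.329, 0.202, -0.255], 'moment': [0.034, -0.025, 0.001], 'opening': 0.085} 0.014
scene 456.2798758706899 456.2798758706899 323.92262027259477 236.85585452309982 [[-0.519, 0.556, -0.65, 1.272], [0.855, 0.327, -0.403, 0.492], [-0.012, -0.764, -0.645, 0.872], [0.0, 0.0, 0.0, 1.0]]
side 601.6037860340888 601.6037860340888 329.50982651673405 243.33871207860238 [[-0.996, -0.049, 0.07, 0.358], [-0.084, 0.661, -0.746, 1.445], [-0.01, -0.749, -0.663, 1.372], [0.0, 0.0, 0.0, 1.0]]
[[1.0, 0.0, -0.001, 0.001], [0.0, 0.948, 0.32, -0.082], [0.001, -0.32, 0.948, -0.13], [0.0, 0.0, 0.0, 1.0]]
```

View pics/scene0.png

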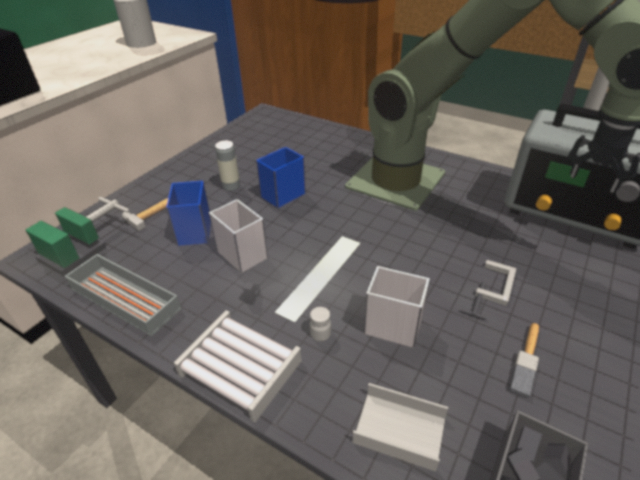

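View pics/side0.png

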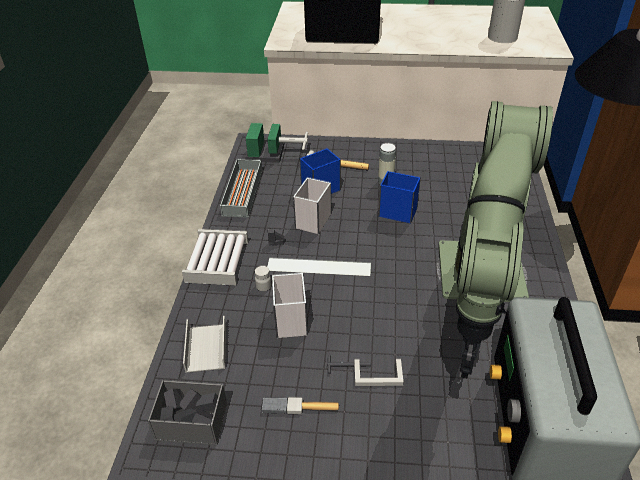

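The scene picture shows grey crates at about (238,235) and (396,305), the white band from (345,240) to (290,315), the jar at (320,323) and the magnet at (253,290). Blue look-alikes are at (188,212) and (282,176). I'll zoom in for corner pixels.

Run:
```python
import cv2
a=cv2.imread("pics/scene0.png");b=cv2.imread("pics/side0.png")
cv2.imwrite("pics/z1.png",cv2.resize(a[190:360,180:450],None,fx=2.9,fy=2.9,interpolation=cv2.INTER_CUBIC))
cv2.imwrite("pics/z2.png",cv2.resize(b[140:350,180:430],None,fx=2.8,fy=2.8,interpolation=cv2.INTER_CUBIC))
```

```text
(no output)
```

View pics/z1.png

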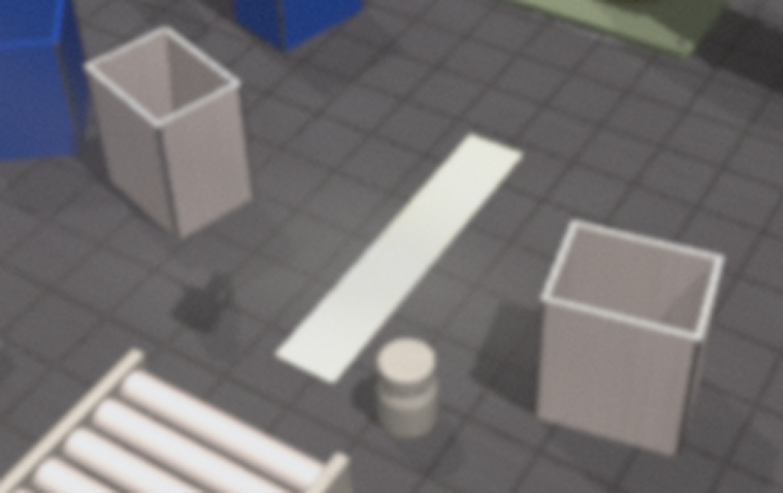

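View pics/z2.png

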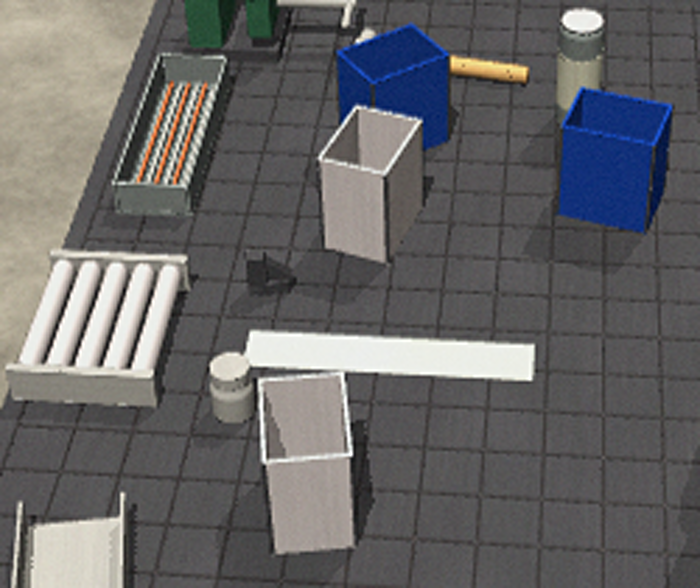

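```bash
cat > h.py <<'E'
import numpy as np,cv2
from bench import readout, imaging, robot
def ray(n,px,z):
    p=imaging.camera_params(n);T=np.array(p['world_from_camera'])
    px=np.atleast_2d(np.array(px,float))
    d=np.c_[(px[:,0]-p['cx'])/p['fx'],(px[:,1]-p['cy'])/p['fy'],np.ones(len(px))]@T[:3,:3].T
    c=T[:3,3];return c+d*((z-c[2])/d[:,2])[:,None]
E
python3 - <<'E'
from h import *
z1=lambda a:np.array(a)/2.9+[180,190]
z2=lambda a:np.array(a)/2.8+[180,140]
D=[("L",[(573,222),(722,256),(700,335),(543,297)],[(258,378),(344,373),(353,457),(266,461)],.14),
("R",[(87,66),(166,28),(240,82),(160,124)],[(357,107),(423,122),(387,172),(320,157)],.14),
("line",[(471,134),(522,155),(333,382),(276,353)],[(249,331),(535,345),(533,380),(246,366)],0),
("jartop",[(407,360)],[(230,368)],.07),("Rbot",[(182,237),(250,197)],[(385,262)],0),("Lbot",[(538,417),(676,453)],[(353,548),(272,553)],0),
("magnet",[(200,330),(180,305),(225,300),(230,275)],[(250,290),(268,293),(292,278),(250,252)],0)]
for n,a,b,z in D:
    A=ray("scene",z1(a),z)[:,:2];B=ray("side",z2(b),z)[:,:2]
    print(n);print(np.round(A,3).tolist(),A.mean(0).round(3));print(np.round(B,3).tolist(),B.mean(0).round(3))
    for P in(A,B):
        if len(P)==4: 
            print([ (round(float(np.linalg.norm(P[(i+1)%4]-P[i])),3),round(float(np.degrees(np.arctan2(*(P[(i+1)%4]-P[i])[::-1]))),1)) for i in range(4)])
E
```

```text
L
[[0.563, 0.196], [0.538, 0.312], [0.622, 0.328], [0.647, 0.213]] [0.592 0.262]
[[0.642, 0.21], [0.554, 0.196], [0.531, 0.314], [0.616, 0.325]] [0.586 0.261]
[(0.118, 101.9), (0.085, 10.7), (0.118, -77.9), (0.086, -169.0)]
[(0.09, -171.0), (0.12, 101.0), (0.086, 7.9), (0.118, -77.2)]
R
[[0.603, -0.28], [0.519, -0.255], [0.551, -0.143], [0.634, -0.167]] [ 0.577 -0.211]
[[0.594, -0.281], [0.508, -0.255], [0.543, -0.15], [0.627, -0.174]] [ 0.568 -0.215]
[(0.087, 163.8), (0.116, 74.2), (0.087, -16.1), (0.117, -105.5)]
[(0.089, 163.0), (0.11, 71.7), (0.087, -15.8), (0.112, -107.2)]
line
[[0.363, -0.007], [0.366, 0.053], [0.703, 0.052], [0.702, -0.008]] [0.533 0.022]
[[0.698, -0.009], [0.356, -0.01], [0.356, 0.049], [0.692, 0.051]] [0.526 0.02 ]
[(0.06, 87.5), (0.337, -0.2), (0.06, -91.2), (0.339, 179.9)]
[(0.342, -179.8), (0.059, 89.6), (0.336, 0.3), (0.06, -84.2)]
jartop
[[0.701, 0.125]] [0.701 0.125]
[[0.692, 0.126]] [0.692 0.126]
Rbot
[[0.632, -0.168], [0.554, -0.146]] [ 0.593 -0.157]
[[0.548, -0.148]] [ 0.548 -0.148]
Lbot
[[0.648, 0.216], [0.623, 0.326]] [0.635 0.271]
[[0.536, 0.314], [0.62, 0.327]] [0.578 0.32 ]
magnet
[[0.714, -0.081], [0.7, -0.114], [0.675, -0.083], [0.648, -0.098]] [ 0.684 -0.094]
[[0.709, -0.083], [0.686, -0.079], [0.66, -0.109], [0.72, -0.154]] [ 0.694 -0.106]
[(0.037, -112.7), (0.04, 129.3), (0.031, -150.9), (0.069, 15.1)]
[(0.023, 170.4), (0.039, -130.4), (0.075, -37.3), (0.073, 99.1)]
```

```bash
cat >> h.py <<'E'
from scipy.spatial.transform import Rotation as Rn
def go(x,y,z,jx):  # jx = world heading (deg) of tool x, tool pointing down
    o=readout.get_obs();R=Rn.from_quat(o['orientation'])
    a=np.radians(jx);X=np.array([np.cos(a),np.sin(a),0]);Z=np.array([0,0,-1.]);T=Rn.from_matrix(np.c_[X,np.cross(Z,X),Z])
    d=R.inv().apply(np.array([x,y,z])-o['tcp_pos'])*100;r=(R.inv()*T).as_rotvec(degrees=True)/10
    print("cm",d.round(2).tolist(),"rot",r.round(2).tolist(),"t",round(o['clock'],2),"tcp",np.round(o['tcp_pos'],3),"F",np.round(o['wrist_force'],1))
E
python3 - <<'E'
from h import *
z2=lambda a:np.array(a)/2.8+[180,140]
print(ray("side",z2([(560,214),(642,230),(658,186)]),0).round(3).tolist())
print(ray("side",z2([(583,90),(671,107),(653,150),(563,128)]),.14).round(3).tolist())
print(ray("side",z2([(340,53),(410,28),(449,60),(375,80)]),.14).round(3).tolist())
go(.671,.277,.245,100.5)
E
```

```text
[[0.332, -0.259, 0.0], [0.227, -0.234, 0.0], [0.204, -0.327, 0.0]]
[[0.311, -0.338, 0.14], [0.2, -0.309, 0.14], [0.225, -0.217, 0.14], [0.334, -0.255, 0.14]]
[[0.63, -0.401, 0.14], [0.543, -0.467, 0.14], [0.486, -0.394, 0.14], [0.577, -0.342, 0.14]]
cm [-15.64, 59.32, 0.0] rot [-0.0, 0.01, -2.33] t 0.1 tcp [0.127 0.561 0.245] F [-0.2  0.1 -0.6]
```

drive_tool(deltas=[[[-3,12,0],[0,0,-0.5]],[[-6,24,0],[0,0,-1]],[[-9,36,0],[0,0,-1.5]],[[-12.5,48,0],[0,0,-2]],[[-15.6,59.3,0],[0,0,-2.3]]], jaw=100)

```text
clock: 0.72
tcp_pos: [0.4066, 0.4166, 0.2449]
orientation: [0.64, 0.768, -0.001, 0.0]
wrist_force: [1.2, 1.0, 0.0]
opening: 0.0855
```

Run:
```python
from h import *
go(.671,.277,.11,100.5)
```

```text
cm [-18.48, 23.5, 13.49] rot [-0.0, 0.01, -0.01] t 0.72 tcp [0.407 0.417 0.245] F [1.2 1.  0. ]
```

drive_tool(deltas=[[[-4,5,0],[0,0,0]],[[-8,10,0],[0,0,0]],[[-12,15,0],[0,0,0]],[[-16,20,0],[0,0,0]],[[-18.5,23.5,0],[0,0,0]]])

```text
clock: 1.35
tcp_pos: [0.6728, 0.2748, 0.2446]
orientation: [0.641, 0.768, -0.001, 0.0]
wrist_force: [0.2, 1.5, 0.6]
opening: 0.0855
```

drive_tool(deltas=[[[0,0,0],[0,0,0]],[[0,0,0],[0,0,0]],[[0,0,0],[0,0,0]],[[0,0,0],[0,0,0]],[[0,0,0],[0,0,0]]])

```text
clock: 1.98
tcp_pos: [0.6725, 0.2751, 0.245]
orientation: [0.641, 0.768, -0.001, 0.0]
wrist_force: [0.4, -0.1, 0.2]
opening: 0.0859
```

Run:
```python
from h import *
go(.671,.277,.11,100.5)
cv2.imwrite("pics/s1.png",imaging.camera("side")[:,:,::-1])
```

```text
cm [0.23, -0.11, 13.49] rot [-0.0, 0.01, -0.02] t 1.98 tcp [0.673 0.275 0.245] F [ 0.4 -0.1  0.2]
```

drive_tool(deltas=[[[0,0,3],[0,0,0]],[[0,0,6],[0,0,0]],[[0,0,9.5],[0,0,0]],[[0,0,13.5],[0,0,0]],[[0,0,13.5],[0,0,0]]])

```text
clock: 2.65
tcp_pos: [0.6713, 0.2744, 0.1076]
orientation: [0.641, 0.768, -0.003, -0.001]
wrist_force: [-0.2, -0.2, 0.8]
opening: 0.0856
```

Run:
```python
from h import *
go(.671,.277,.11,100.5)
cv2.imwrite("pics/s2.png",np.vstack([imaging.camera(n)[140:380,150:450,::-1] for n in("side","scene")]))
```

```text
cm [0.26, 0.01, -0.24] rot [-0.03, 0.01, -0.02] t 2.65 tcp [0.671 0.274 0.108] F [-0.2 -0.2  0.8]
```

View pics/s2.png

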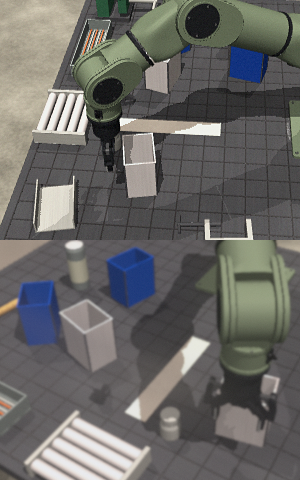

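The fingers stand just beyond the left crate's far wall with no contact, so I'll push it robotwards.

drive_tool(deltas=[[[0,-1.2,0],[0,0,0]],[[0,-2.4,0],[0,0,0]],[[0,-3.6,0],[0,0,0]],[[0,-4.8,0],[0,0,0]],[[0,-6,0],[0,0,0]]])

```text
clock: 3.38
tcp_pos: [0.6155, 0.2649, 0.1145]
orientation: [0.641, 0.768, 0.003, 0.002]
wrist_force: [5.4, 0.1, 6.5]
opening: 0.0851
```

Run:
```python
from h import *
go(.671,.277,.11,100.5)
cv2.imwrite("pics/s3.png",np.vstack([imaging.camera(n)[140:380,150:450,::-1] for n in("side","scene")]))
```

```text
cm [0.2, 5.67, 0.49] rot [0.04, -0.0, -0.02] t 3.38 tcp [0.616 0.265 0.115] F [5.4 0.1 6.5]
```

View pics/s3.png

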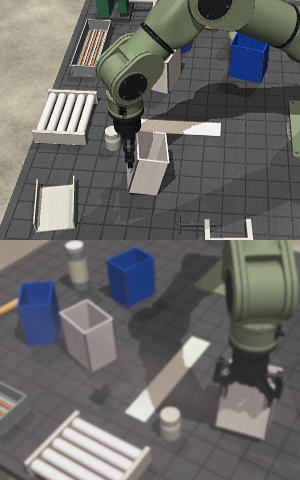

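drive_tool(deltas=[[[0,-0.8,-1],[0,0,0]],[[0,-2,-1.5],[0,0,0]],[[0,-3,-1.5],[0,0,0]],[[0,-4,-1.5],[0,0,0]],[[0,-5,-1.5],[0,0,0]]])

```text
clock: 4.1
tcp_pos: [0.5653, 0.2561, 0.1303]
orientation: [0.641, 0.768, 0.002, 0.002]
wrist_force: [-0.4, 0.6, 0.1]
opening: 0.0853
```

Run:
```python
from h import *
go(.671,.277,.11,100.5)
cv2.imwrite("pics/s4.png",np.vstack([imaging.camera(n)[140:380,150:450,::-1] for n in("side","scene")]))
```

```text
cm [0.16, 10.76, 2.09] rot [0.03, -0.0, -0.02] t 4.1 tcp [0.565 0.256 0.13 ] F [-0.4  0.6  0.1]
```

View pics/s4.png

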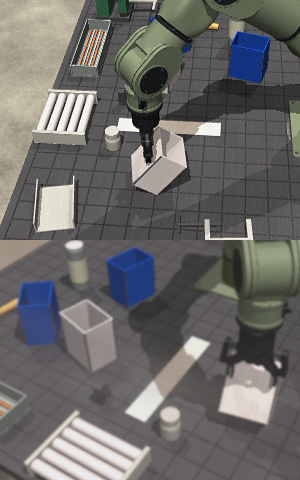

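drive_tool(deltas=[[[0,0,-2],[0,0,0]],[[0,0,-5],[0,0,0]],[[0,0,-8],[0,0,0]],[[0,0,-11.5],[0,0,0]],[[0,0,-11.5],[0,0,0]]])

```text
clock: 4.82
tcp_pos: [0.5654, 0.2564, 0.2481]
orientation: [0.641, 0.768, 0.004, 0.002]
wrist_force: [0.0, 0.3, -0.5]
opening: 0.0855
```

Run:
```python
from h import *
go(.653,-.236,.245,74)
cv2.imwrite("pics/s5.png",np.vstack([imaging.camera(n)[140:380,150:450,::-1] for n in("side","scene")]))
```

```text
cm [-50.02, -0.21, 0.24] rot [0.05, -0.02, 2.63] t 4.83 tcp [0.565 0.256 0.248] F [ 0.   0.3 -0.5]
```

View pics/s5.png

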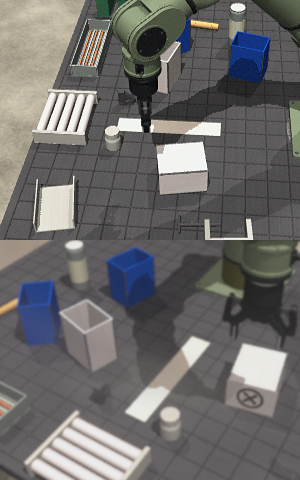

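The left crate has fallen cleanly and the stamp shows at about (400,378) in the scene picture. Next is the right crate.

drive_tool(deltas=[[[-6,0,0],[0,0,0.4]],[[-12,0,0],[0,0,0.7]],[[-18,0,0],[0,0,1.0]],[[-24,0,0],[0,0,1.3]],[[-30,0,0],[0,0,1.6]]])

```text
clock: 5.55
tcp_pos: [0.6183, -0.0412, 0.2446]
orientation: [0.742, 0.671, 0.002, 0.001]
wrist_force: [0.6, -0.2, -0.1]
opening: 0.0852
```

Run:
```python
from h import *
go(.653,-.236,.245,74)
```

```text
cm [-19.04, 5.41, -0.05] rot [0.02, -0.01, 1.02] t 5.55 tcp [ 0.618 -0.041  0.245] F [ 0.6 -0.2 -0.1]
```

drive_tool(deltas=[[[-5,1.5,0],[0,0,0.3]],[[-10,3,0],[0,0,0.6]],[[-15,4.5,0],[0,0,1.0]],[[-19,5.4,0],[0,0,1.0]],[[-19,5.4,0],[0,0,1.0]]])

```text
clock: 6.18
tcp_pos: [0.6521, -0.239, 0.2429]
orientation: [0.799, 0.602, 0.001, 0.0]
wrist_force: [-0.8, 1.1, -0.3]
opening: 0.0855
```

drive_tool(deltas=[[[0,0,3],[0,0,0]],[[0,0,6],[0,0,0]],[[0,0,9.5],[0,0,0]],[[0,0,12.8],[0,0,0]],[[0,0,12.8],[0,0,0]]])

```text
clock: 6.8
tcp_pos: [0.6513, -0.2379, 0.1125]
orientation: [0.798, 0.602, -0.0, -0.002]
wrist_force: [0.6, 0.1, 0.6]
opening: 0.0854
```

Run:
```python
from h import *
go(.653,-.236,.115,74)
cv2.imwrite("pics/s6.png",np.vstack([imaging.camera(n)[140:380,150:450,::-1] for n in("side","scene")]))
```

```text
cm [0.23, 0.11, -0.25] rot [-0.02, -0.01, 0.01] t 6.8 tcp [ 0.651 -0.238  0.113] F [0.6 0.1 0.6]
```

View pics/s6.png

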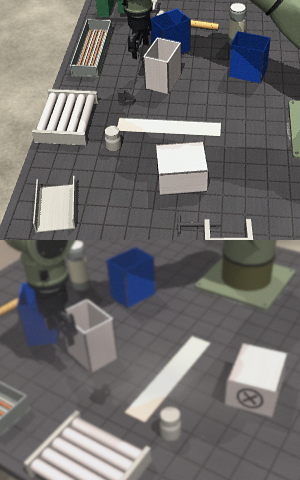

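drive_tool(deltas=[[[0.2,-1.2,0],[0,0,0]],[[0.2,-2.4,-0.3],[0,0,0]],[[0.2,-3.6,-0.6],[0,0,0]],[[0.2,-4.8,-1],[0,0,0]],[[0.2,-6,-1.5],[0,0,0]]])

```text
clock: 7.52
tcp_pos: [0.5964, -0.2203, 0.1329]
orientation: [0.798, 0.602, 0.002, 0.002]
wrist_force: [2.4, -1.0, 3.7]
opening: 0.0854
```

drive_tool(deltas=[[[0,-1,-0.3],[0,0,0]],[[0,-2,-0.3],[0,0,0]],[[0,-3,-0.3],[0,0,0]],[[0,-4,-0.3],[0,0,0]],[[0,-4.8,-0.3],[0,0,0]]])

```text
clock: 8.15
tcp_pos: [0.5506, -0.207, 0.1371]
orientation: [0.798, 0.602, 0.003, 0.003]
wrist_force: [0.7, -0.1, 1.5]
opening: 0.0855
```

Run:
```python
from h import *
go(.653,-.236,.245,74)
cv2.imwrite("pics/s7.png",np.vstack([imaging.camera(n)[140:380,150:450,::-1] for n in("side","scene")]))
```

```text
cm [0.04, 10.73, -10.7] rot [0.05, -0.01, 0.01] t 8.15 tcp [ 0.551 -0.207  0.137] F [ 0.7 -0.1  1.5]
```

View pics/s7.png

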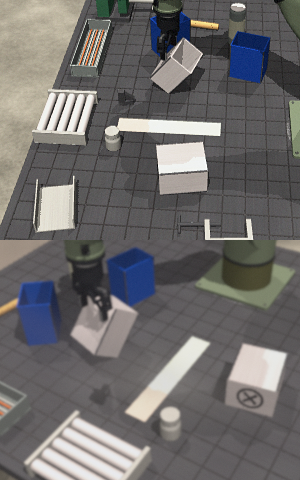

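Tipping, about 40°. I'll hold one call with a slight extra push, then look.

drive_tool(deltas=[[[0,-0.8,0],[0,0,0]],[[0,-1.5,0],[0,0,0]],[[0,-1.5,0],[0,0,0]],[[0,-1.5,0],[0,0,0]],[[0,-1.5,0],[0,0,0]]])

```text
clock: 8.88
tcp_pos: [0.5358, -0.2029, 0.1364]
orientation: [0.798, 0.602, 0.002, 0.002]
wrist_force: [0.1, 0.3, 0.6]
opening: 0.0854
```

drive_tool(deltas=[[[0,0,-2],[0,0,0]],[[0,0,-5],[0,0,0]],[[0,0,-8],[0,0,0]],[[0,0,-11.5],[0,0,0]],[[0,0,-11.5],[0,0,0]]])

```text
clock: 9.5
tcp_pos: [0.5358, -0.203, 0.2535]
orientation: [0.798, 0.602, 0.003, 0.004]
wrist_force: [-0.2, -0.4, -0.9]
opening: 0.0854
```

Run:
```python
from h import *
for n in("side","scene"):cv2.imwrite(f"pics/{n}8.png",imaging.camera(n)[:,:,::-1])
a=cv2.imread("pics/scene8.png")[190:360,180:450];b=cv2.imread("pics/side8.png")[140:350,180:430]
cv2.imwrite("pics/z3.png",cv2.resize(a,None,fx=2.9,fy=2.9,interpolation=cv2.INTER_CUBIC))
cv2.imwrite("pics/z4.png",cv2.resize(b,None,fx=2.8,fy=2.8,interpolation=cv2.INTER_CUBIC))
```

```text
(no output)
```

View pics/z3.png

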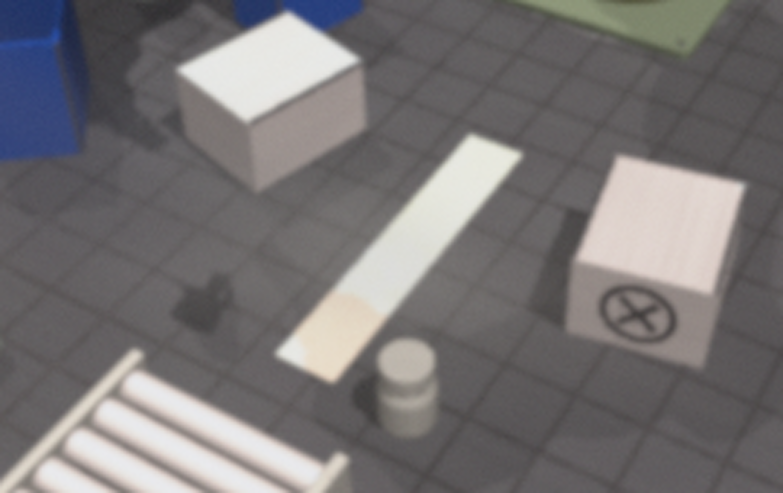

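View pics/z4.png

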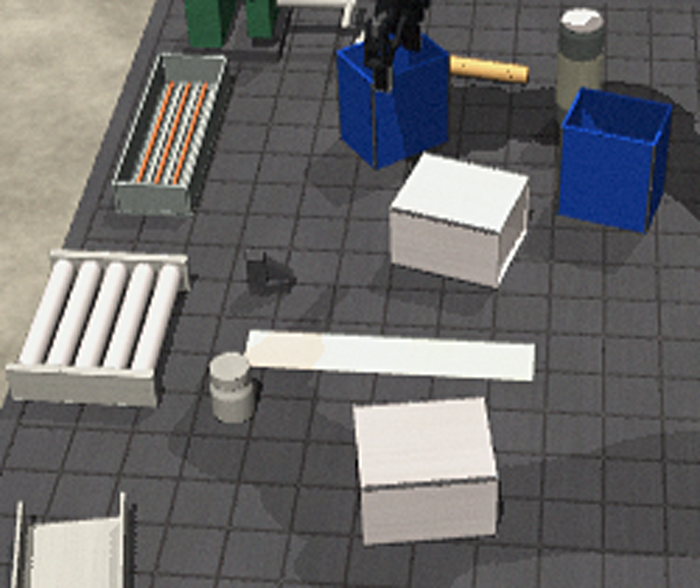

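Both crates lie on their near walls and the left one carries the stamp at zoom pixel (638,313). Now I'll measure both.

Run:
```python
from h import *
z1=lambda a:np.array(a)/2.9+[180,190]
z2=lambda a:np.array(a)/2.8+[180,140]
for n,a,b in[("L",[(618,156),(747,184),(713,293),(570,257)],[(355,405),(485,398),(497,473),(360,489)]),("R",[(177,71),(287,12),(361,62),(248,122)],[(424,154),(529,178),(497,232),(390,208)])]:
    for c,f,p in(("scene",z1,a),("side",z2,b)):
        P=ray(c,f(p),.09)[:,:2];print(n,c,P.round(3).tolist(),P.mean(0).round(3),[(round(float(np.linalg.norm(P[(i+1)%4]-P[i])),3),round(float(np.degrees(np.arctan2(*(P[(i+1)%4]-P[i])[::-1]))),1)) for i in range(4)])
go(.49,.37,.25,0);go(.49,.37,.25,180)
```

```text
L scene [[0.417, 0.173], [0.394, 0.286], [0.531, 0.309], [0.553, 0.192]] [0.474 0.24 ] [(0.115, 101.5), (0.139, 9.4), (0.118, -79.4), (0.137, -172.0)]
L side [[0.544, 0.193], [0.407, 0.172], [0.389, 0.279], [0.526, 0.311]] [0.466 0.238] [(0.139, -171.4), (0.108, 99.6), (0.141, 13.2), (0.12, -81.1)]
R scene [[0.519, -0.251], [0.382, -0.216], [0.416, -0.103], [0.547, -0.143]] [ 0.466 -0.178] [(0.141, 165.9), (0.118, 73.6), (0.137, -17.0), (0.111, -104.5)]
R side [[0.507, -0.255], [0.373, -0.216], [0.408, -0.108], [0.54, -0.144]] [ 0.457 -0.181] [(0.14, 163.4), (0.113, 72.3), (0.137, -15.4), (0.116, -106.2)]
cm [53.83, -20.07, 0.02] rot [0.03, -0.03, 7.4] t 9.6 tcp [ 0.535 -0.203  0.251] F [-0.1  0.5 -1.5]
cm [53.83, -20.07, 0.02] rot [0.03, 0.03, -10.6] t 9.6 tcp [ 0.535 -0.203  0.251] F [-0.1  0.5 -1.5]
```

Run:
```python
from h import *
go(.462,.337,.25,10.5)
```

```text
cm [49.89, -21.86, 0.01] rot [0.03, -0.03, 6.35] t 9.6 tcp [ 0.535 -0.203  0.251] F [-0.1  0.5 -1.5]
```

drive_tool(deltas=[[[5.5,-2.3,0],[0,0,0.7]],[[11,-4.6,0],[0,0,1.4]],[[16.5,-7,0],[0,0,2.1]],[[22,-9.5,0],[0,0,2.8]],[[27,-12,0],[0,0,3.5]]])

```text
clock: 10.22
tcp_pos: [0.493, 0.0918, 0.2497]
orientation: [0.943, 0.332, 0.002, 0.002]
wrist_force: [0.4, -0.1, -1.0]
opening: 0.0851
```

Run:
```python
from h import *
go(.462,.337,.25,10.5)
```

```text
cm [12.96, -21.05, -0.08] rot [0.02, -0.03, 2.83] t 10.22 tcp [0.493 0.092 0.25 ] F [ 0.4 -0.1 -1. ]
```

drive_tool(deltas=[[[3,-5,0],[0,0,0.7]],[[6,-10,0],[0,0,1.4]],[[9,-15,0],[0,0,2.1]],[[13,-21,0],[0,0,2.8]],[[13,-21,0],[0,0,2.8]]])

```text
clock: 10.85
tcp_pos: [0.4607, 0.3409, 0.2474]
orientation: [0.995, 0.096, 0.002, 0.001]
wrist_force: [0.7, -0.8, -0.8]
opening: 0.0857
```

Run:
```python
from h import *
go(.462,.337,.058,10.5)
```

```text
cm [-0.0, 0.36, 18.94] rot [0.01, -0.02, 0.05] t 10.85 tcp [0.461 0.341 0.247] F [ 0.7 -0.8 -0.8]
```

drive_tool(deltas=[[[0,0,4.5],[0,0,0]],[[0,0,9],[0,0,0]],[[0,0,13],[0,0,0]],[[0,0,17],[0,0,0]],[[0,0,19],[0,0,0]]])

```text
clock: 11.48
tcp_pos: [0.4607, 0.339, 0.0547]
orientation: [0.995, 0.096, 0.0, 0.002]
wrist_force: [-0.3, 1.0, 0.3]
opening: 0.0853
```

Run:
```python
from h import *
go(.462,.337,.058,10.5)
cv2.imwrite("pics/s9.png",np.vstack([cv2.resize(imaging.camera(n)[200:400,250:550,::-1],None,fx=1.4,fy=1.4) for n in("side","scene")]))
```

```text
cm [0.09, 0.22, -0.32] rot [0.03, -0.0, 0.05] t 11.47 tcp [0.461 0.339 0.055] F [-0.3  1.   0.3]
```

View pics/s9.png

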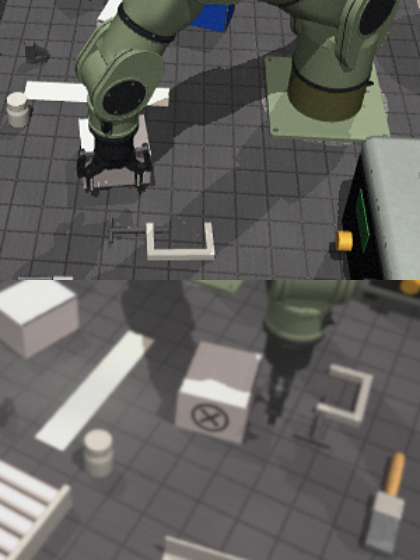

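drive_tool(deltas=[[[0,1.2,-0.2],[0,0,0]],[[0,2.4,-0.3],[0,0,0]],[[0,3.6,-0.3],[0,0,0]],[[0,4.8,-0.3],[0,0,0]],[[0,6,-0.3],[0,0,0]]])

```text
clock: 12.2
tcp_pos: [0.4724, 0.2802, 0.0591]
orientation: [0.995, 0.096, 0.001, 0.002]
wrist_force: [-1.2, 5.0, 3.0]
opening: 0.0854
```

Run:
```python
from h import *
go(.462,.337,.058,10.5)
cv2.imwrite("pics/s10.png",np.vstack([cv2.resize(imaging.camera(n)[200:400,250:550,::-1],None,fx=1.4,fy=1.4) for n in("side","scene")]))
```

```text
cm [0.06, -5.78, 0.09] rot [0.02, -0.01, 0.05] t 12.2 tcp [0.472 0.28  0.059] F [-1.2  5.   3. ]
```

View pics/s10.png

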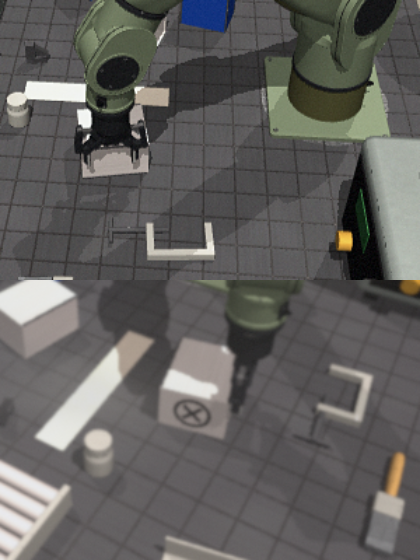

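drive_tool(deltas=[[[0,1.4,0],[0,0,0]],[[0,2.8,0],[0,0,0]],[[0,4.2,0],[0,0,0]],[[0,5.6,0],[0,0,0]],[[0,7,0],[0,0,0]]])

```text
clock: 12.92
tcp_pos: [0.4861, 0.209, 0.0592]
orientation: [0.995, 0.095, 0.0, 0.002]
wrist_force: [-0.2, 3.0, -2.4]
opening: 0.0851
```

drive_tool(deltas=[[[0,1.2,0],[0,0,0]],[[0,2.4,0],[0,0,0]],[[0,3.6,0],[0,0,0]],[[0,4.8,0],[0,0,0]],[[0,6,0],[0,0,0]]])

```text
clock: 13.55
tcp_pos: [0.4976, 0.1493, 0.0595]
orientation: [0.995, 0.095, 0.0, 0.002]
wrist_force: [-0.5, 1.8, -2.4]
opening: 0.085
```

Run:
```python
from h import *
go(.462,.337,.058,10.5)
for n in("side","scene"):cv2.imwrite(f"pics/{n}11.png",imaging.camera(n)[:,:,::-1])
a=cv2.imread("pics/scene11.png")[190:360,180:450];b=cv2.imread("pics/side11.png")[140:350,180:430]
cv2.imwrite("pics/z5.png",cv2.resize(a,None,fx=2.9,fy=2.9,interpolation=cv2.INTER_CUBIC))
cv2.imwrite("pics/z6.png",cv2.resize(b,None,fx=2.8,fy=2.8,interpolation=cv2.INTER_CUBIC))
```

```text
cm [0.06, -19.1, 0.06] rot [0.03, -0.0, 0.04] t 13.55 tcp [0.498 0.149 0.06 ] F [-0.5  1.8 -2.4]
```

View pics/z5.png

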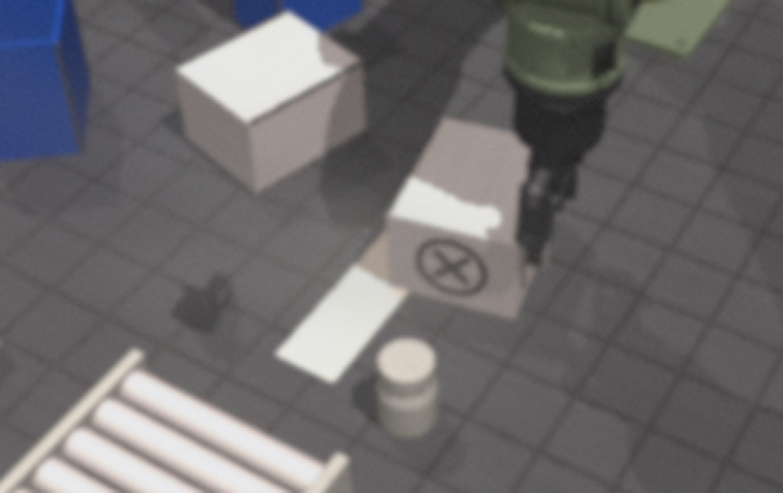

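View pics/z6.png

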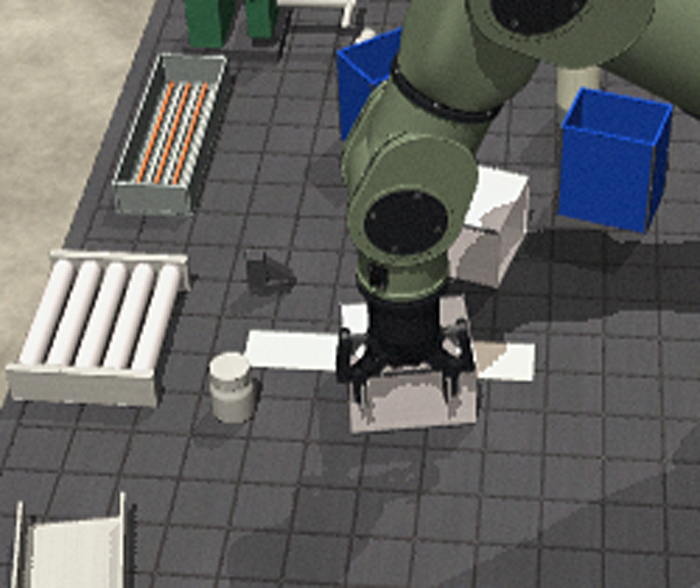

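Run:
```python
from h import *
z1=lambda a:np.array(a)/2.9+[180,190]
A=ray("scene",z1([(388,216),(448,118)]),.09)[:,:2];a=np.arctan2(*(A[0]-A[1])[::-1]);print(A,np.linalg.norm(A[0]-A[1]),np.degrees(a))
u=np.array([np.cos(a),np.sin(a)]);v=np.array([-u[1],u[0]])
print(A.mean(0)+.06*v)
B=ray("scene",z1([(515,318)]),0)[0,:2];print(B-.07*u-.06*v)
```

```text
[[0.58767619 0.03656648]
 [0.44744537 0.01424721]] 0.14199589188097098 9.04339586678079
[0.50812983 0.08466102]
[0.50224444 0.07910589]
```

drive_tool(deltas=[[[0,1.4,0],[0,0,0]],[[0,2.8,0],[0,0,0]],[[0,4.2,0],[0,0,0]],[[0,5.4,0],[0,0,0]],[[0,6.1,0],[0,0,0]]])

```text
clock: 14.28
tcp_pos: [0.5095, 0.0876, 0.06]
orientation: [0.996, 0.094, 0.0, 0.003]
wrist_force: [-1.1, 2.6, -1.7]
opening: 0.0855
```

drive_tool(deltas=[[[0,-1,0],[0,0,0]],[[0,-2.5,0],[0,0,0]],[[0,-4,0],[0,0,0]],[[0,-5,-4],[0,0,0]],[[0,-5,-9],[0,0,0]]])

```text
clock: 14.9
tcp_pos: [0.499, 0.1393, 0.1503]
orientation: [0.995, 0.095, -0.0, 0.003]
wrist_force: [0.1, -0.9, 1.1]
opening: 0.0854
```

drive_tool(deltas=[[[0,-3,-5],[0,0,0]],[[0,-7,-10],[0,0,0]],[[0,-12,-12],[0,0,0]],[[0,-18,-12],[0,0,0]],[[0,-20,-12],[0,0,0]]])

```text
clock: 15.52
tcp_pos: [0.4587, 0.3408, 0.2689]
orientation: [0.995, 0.098, -0.001, 0.002]
wrist_force: [-0.0, -1.0, 0.5]
opening: 0.0855
```

Run:
```python
from h import *
go(.462,.337,.058,10.5)
for n in("side","scene"):cv2.imwrite(f"pics/{n}12.png",imaging.camera(n)[:,:,::-1])
a=cv2.imread("pics/scene12.png")[190:360,180:450];b=cv2.imread("pics/side12.png")[140:350,180:430]
cv2.imwrite("pics/z7.png",cv2.resize(a,None,fx=2.9,fy=2.9,interpolation=cv2.INTER_CUBIC))
cv2.imwrite("pics/z8.png",cv2.resize(b,None,fx=2.8,fy=2.8,interpolation=cv2.INTER_CUBIC))
```

```text
cm [0.29, 0.35, 21.1] rot [0.02, 0.01, 0.07] t 15.53 tcp [0.459 0.341 0.269] F [-0.  -1.   0.5]
```

View pics/z7.png

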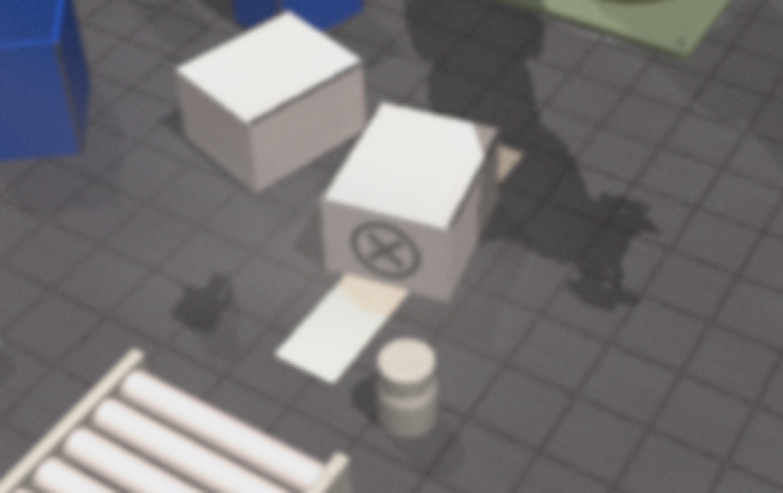

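View pics/z8.png

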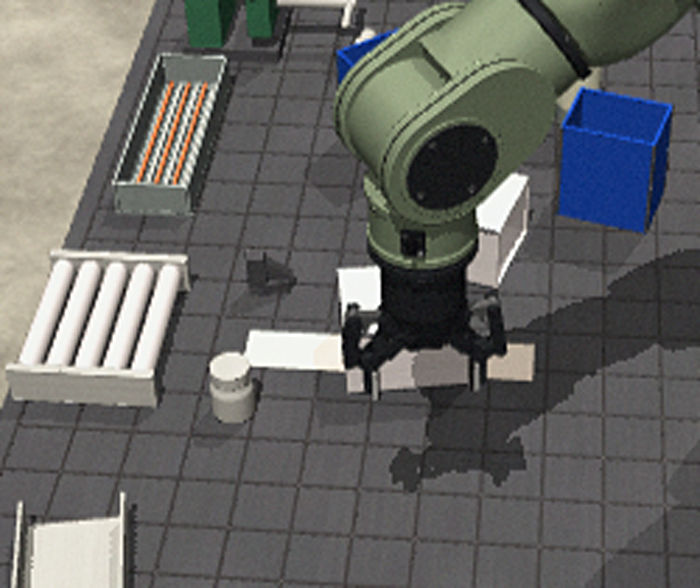

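Run:
```python
from h import *
z1=lambda a:np.array(a)/2.9+[180,190]
P=ray("scene",z1([(382,102),(498,129),(446,228),(325,198)]),.09)[:,:2];print(P.round(3),P.mean(0))
B=ray("scene",z1([(447,300),(327,272)]),0)[:,:2];print(B)
go(.2,.5,.3,10)
```

```text
[[ 0.458 -0.052]
 [ 0.438  0.062]
 [ 0.575  0.087]
 [ 0.596 -0.023]] [0.51696789 0.01860066]
[[ 0.57388049  0.08721418]
 [ 0.59978316 -0.02441457]]
cm [-22.36, -20.8, -3.19] rot [0.03, 0.01, 0.12] t 15.62 tcp [0.46  0.339 0.269] F [-0.4 -1.3 -0.4]
```

The stamped crate's middle is at about (0.517, 0.019) and the band spans y from −0.009 to 0.051. The robot is clear of everything, so I'll hand it in.

Run:
```python
from h import *
print(robot.sign_off())
```

```text
the job is handed in; nothing more can be done
None
```

I tipped both crates onto their near walls, left one first. The left crate carried the stamp, so I pushed it sideways with the open fingers onto the dispatch line, backed the arm off and handed the job in at about 15.6 s.

- **Stamped crate:** it lies flat on its near wall with its middle at about (0.517, 0.019) m. The band's centre is at y ≈ 0.021 and the band runs from y = −0.009 to 0.051, so the middle is within a few millimetres of the centreline.
- **Other crate:** it lies on its near wall, and its nearest edge is about 9 cm clear of the band.
- **Other things:** the jar, magnet and blue look-alikes showed no change in the pictures. I did not re-check the brush, hammer, can or clamp at the end.
- **Forces:** the readings at the end of each move stayed below about 9 N. An upward force of 6.5 N came up while tipping the left crate, perhaps from the rim touching the gripper, and I raised the tool straight away.
- **Check limits:** the two cameras disagreed by up to about 1 cm in x and a few millimetres in y. The final position comes from the scene camera alone, because the arm partly hid the crate from the side camera.

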